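# Put a sample under vacuum and draw the pump to the set mark

### The arm

A 7-joint arm with a two-finger parallel gripper is mounted at the origin on the work surface. World frame = base frame: x ahead of the robot, y to its left, z up, the work surface at z = 0. Lengths are in m, angles in rad, forces in N, time in s.
With the tool pointing down it reaches from about 0.425 to 0.875 m from the base axis. Payload 4.7 kg.
Tool frame: the origin (TCP) lies midway between the tips of the shut fingers; the grasp point (between the pads) lies 19 mm behind it; z points along the fingers, x is the direction in which the jaws open and shut, and the axes are right-handed (so a half turn about z gives the same grasp; the last joint's range is limited). The gripper opens to 87 mm and grips with 3 to 60 N. Pads are 19 mm wide; open, the fingers measure 117 mm over their backs; the gripper's body (75 mm by 190 mm) begins 51 mm behind the grasp point.
Start: joints at [1.325, 0.321, -0.07, 1.45, 0.023, 1.371, -0.057], TCP at [0.167, -0.628, 0.223] pointing down, gripper open.
Joint ranges: [-2.86, 2.86], [-0.3, 2.09], [-1.38, 1.24], [0.06, 2.45], [-1.56, 4.7], [0.09, 2.05], [-2.69, 2.69]. Speed limits (rad/s): [2.57, 2.57, 3.14, 3.14, 3.14, 3.14, 3.14].

### API

Orientations are given as a rotation vector (axis times angle).
In Python, from bench import get_state, eyes, ticket gives the robot as it stands.
- The arm moves only by the tool carry_out, never from a script. Its argument "motion" is a list of rows, each a list of 2 entries, a list of its own where there are three numbers: the shift along the world's x, y, z in m, then the turn about the world's z in rad. A call has 1 to 20 rows; each row is the pose to reach, as a shift and turn from the pose commanded when the call began; what a row does not reach only later rows make up. A row lasts 1/10 s, in which the tool goes at most 50 mm and 8.59 degrees, less where a joint would pass 70% of its speed; a pose out of reach is approached as far as the arm can. A call with a gripper value outside its range is refused whole. "grip" is the gripper command: -1 is fully open, 1 is shut, values between are in proportion, set as the call begins (left out, the last holds). The fingers move at their own pace and stop on an object; "squeeze" is the grip in N (left out, the last holds). Time passes only in rows, so rows that repeat a pose let the fingers close. It gives the time, the measured TCP pose, the force and the opening at its end, in the units of the state.
- get_state(): the state, without advancing time (a new reading comes with each control period).
- eyes.get_image(name): name is "scene" or "top" or "wrist"; returns a dict with "pixels" (384x512x3 uint8, blue, green, red), "mtx" (3x3 intrinsics, pixels), "dist_coeffs" ([k1, k2, p1, p2, k3] as OpenCV has them; the pictures are not rectified), "extrinsics" (4x4, takes a point from camera to world coordinates). Camera axes: x right, y down, z forward; pixel columns grow to the right and rows downward; lengths in m; the calibration is good to about 2 mm. A picture is of the moment at which its call begins. There is no depth.
- ticket.close_job(): hands the job in, once; it reports no verdict.
The state is a dict: "time": time; "joint_positions": joint angles; "qd": joint speeds; "joint_torque": joint torques, N m; "position": TCP position; "tool_rot": TCP orientation; "ft_force": force on the tool from outside, world axes, zero at the start; "torque": the same for the moment, N m; "grip_width": opening from 0.0 (shut) to 1.0 (fully open).
Only numpy, scipy, OpenCV 4.12 (cv2) and the standard library are available. Lean on these libraries where they do the work, as an engineer would, in place of code of your own. Each camera call takes 0.05 s, during which the arm holds its last target. There are 200 camera calls.

### The job

Stand the amber jar upright inside the open chamber of the vacuum keeper and shut its clear lid fully. Then draw the blue pump handle out against its spring until the red pointer, which stays at the longest draw and cannot be moved back, stands on the green band, and ease the handle fully home again without letting it snap back. Do not disturb the other things on the bench.

Things in the scene. Friction and masses are not known exactly. Their poses are not given: they have to be found in the camera images.
- jar_amber: amber glass sample jar with black cap and white label, 44 mm diameter, 68 mm high, about 120 g; origin at the centre of its underside, z up its axis
- keeper: vacuum keeper, fixed to the bench: white base plate 8 mm thick with a white open chamber (left) and a grey draw pump (right). Origin on the bench; x from the pump handle towards the pump's far end (away from the robot, but for yaw), y to the chamber's side, z up. Pump housing: grey block, x = 75 to 255 mm, 56 mm wide about y = -95 mm, top at z = 58 mm with a white scale
- chamber_in (a point): centre of the chamber's inner floor, 14 mm above the bench; axes as the keeper's. The inside is 158 x 158 mm, walls 6 mm thick, the rim 79 mm above this floor (93 mm above the bench)
- lid (a joint): angle of the clear plastic lid (170 x 170 x 8 mm), hinged along the far (+x) rim of the chamber: 0 is shut, about 1.5 is upright (open); the hinge is stiff, so the lid stays where it is left and has to be pushed all the way down
- lid_hinge (a point): middle of the lid's hinge line, in the plane of the lid's underside; axes turn with the lid: the lid reaches 170 mm along its own -x, its hinge is along y, its upper (outer) face looks along its own z, 8 mm above its underside
- lid_handle (a point): tip of the black knob on the lid's upper face, 140 mm from the hinge, 35 mm out from the face
- handle_top (a point): top centre of the blue pump handle, an upright paddle 16 mm thick (x), 50 mm wide (y), 68 mm high, top 86 mm above the bench; axes as the keeper's. A 10 mm rod, 30 mm above the bench, joins its back to the pump housing, 37 mm behind it when home. It is drawn along the keeper's -x
- plunger (a joint): draw of the handle in m: 0 home, grows as it is drawn out, stop at 0.1; a spring pulls it home with about 1.7 N at 0 and 10 N at 0.08
- pointer_mark (a point): the red pointer (a 3 mm wide bar across the scale, on top of the pump housing) at its middle; axes as the keeper's. The drawn plunger pushes it along the keeper's -x millimetre for millimetre once it has taken up a play of up to about 12 mm; it stays at the longest draw and cannot be pushed by hand
- band_mark (a point): middle of the green band (12 mm long in x) painted across the same scale; its place along the scale differs from day to day and nothing moves it; axes as the keeper's
- jar_white: other jar, white with blue cap, 44 x 68 mm; origin under its centre; leave alone
- jar_green: other jar, green glass with white cap, 44 x 68 mm; origin under its centre; leave alone
- tip_rack: blue pipette-tip box, 120 x 85 x 62 mm; origin under its centre; leave alone
- beaker: glass beaker, 72 mm diameter, 90 mm high; origin under its centre; leave alone
- petri_dish: clear flat dish, 90 mm diameter, 15 mm high; origin under its centre; leave alone
- timer: yellow bench timer, 60 x 70 x 22 mm; origin under its centre; leave alone
- wash_bottle: white bottle with red cap, 72 mm diameter, 130 mm high; origin under its centre; leave alone
Things that resemble listed ones, but are neither listed nor needed, are in the scene too. What is shaped like the jar_amber but purple is not meant.

How it is judged:
On the way, in this order (a step that is already met when the one before it is completed fails the run):
1. the amber jar stands upright on the chamber's floor (x of jar_amber in the frame of chamber_in between -0.06 and 0.06 m and y of jar_amber in the frame of chamber_in between -0.06 and 0.06 m and z of jar_amber in the frame of chamber_in between -0.008 and 0.008 m and angle between jar_amber's own z axis and vertical below 0.12 rad), for 0.2 s.
2. the lid is shut over it (all of step 1 and value of joint lid below 0.04 rad), for 0.2 s.
3. with the lid shut, the handle is drawn until the red pointer stands on the green band (all of step 2 and x of pointer_mark in the frame of band_mark between -0.006 and 0.006 m), for 0.2 s.
At the end, for the whole second after the job is handed in: The amber jar stands upright (within 0.12 rad) on the chamber's floor, the lid is shut (under 0.04 rad), the red pointer's middle is within 6 mm of the green band's middle, and the handle is home (within 4 mm) and at rest (all of step 3 and value of joint plunger below 0.004 m and velocity of joint plunger between -0.02 and 0.02 m/s and linear speed of jar_amber below 0.02 m/s); the robot touches nothing.
It fails at once if the handle snaps back (faster than 0.3 m/s) (velocity of joint plunger below -0.3 m/s).
It fails at once if the amber jar is tipped over (angle between jar_amber's own z axis and vertical above 0.7 rad).
It fails at once if another thing on the bench is displaced by more than 30 mm (distance of any of jar_white, jar_green, tip_rack, beaker, petri_dish, timer, wash_bottle from where it was at the start of the episode above 0.03 m).
It also fails if it takes over 72 s, if anything falls off the work surface, if the arm or the gripper's body presses on something with over 40 N, if the wrist force passes 120 N, or if a joint passes its speed limit or range.

## Working session

There is one attempt and no reset: what is moved stays moved. The work goes in short steps, Python scripts to look and compute and a tool call to move; the robot and the scene stay as the last step left them, time stands still between calls to the robot, and variables do not carry over. Pictures are saved under pics/ and viewed, about 8 in all and at most 12, crops included, and the job is handed in when it is done.

Besides the shell and the picture viewer there is one more tool, called after "Call:" as a command line: name --argument value ..., lists and objects as JSON in quotes. carry_out: Moves the arm, as the interface text tells. Its arguments: {"type":"object","properties":{"motion":{"type":"array","items":{"type":"array"}},"grip":{"type":"number"},"squeeze":{"type":"number"}},"required":["motion"]}

```bash
ls; mkdir -p pics
cat > h.py <<'E'
import numpy as np,cv2,pickle
from bench import get_state,eyes,ticket
def snap(n,f):
    d=eyes.get_image(n); cv2.imwrite(f'pics/{f}.png',d['pixels']); pickle.dump(d,open(f'pics/{f}.pkl','wb')); return d
def load(f): return pickle.load(open(f'pics/{f}.pkl','rb'))
def ray(d,px):
    u=cv2.undistortPoints(np.array([[px]],float),np.array(d['mtx']),np.array(d['dist_coeffs']))[0,0]
    E=np.array(d['extrinsics']); return E[:3,3],E[:3,:3]@np.array([u[0],u[1],1])
def at(d,px,z):
    o,r=ray(d,px); return o+r*(z-o[2])/r[2]
def proj(d,P):
    E=np.linalg.inv(np.array(d['extrinsics'])); 
    return cv2.projectPoints(np.array(P,float).reshape(-1,3),cv2.Rodrigues(E[:3,:3])[0],E[:3,3],np.array(d['mtx']),np.array(d['dist_coeffs']))[0][:,0]
E
python3 - <<'E'
from h import *
a=snap('scene','s1');b=snap('top','t1')
for d in(a,b):print(np.round(d['extrinsics'],3).tolist())
print(get_state())
E
```

```text
pics
[[0.903, 0.34, -0.261, 0.969], [0.428, -0.69, 0.584, -0.723], [0.019, -0.639, -0.769, 1.159], [0.0, 0.0, 0.0, 1.0]]
[[0.017, -0.994, 0.11, 0.442], [-1.0, -0.018, -0.007, 0.076], [0.009, -0.11, -0.994, 1.534], [0.0, 0.0, 0.0, 1.0]]
{'time': 0.1, 'joint_positions': array([ 1.32507947,  0.32174674, -0.07007253,  1.45154939,  0.02261492,
        1.37077707, -0.05691208]), 'qd': array([-0.00105654, -0.0022347 ,  0.00093096, -0.00412569,  0.00051299,
       -0.00076378,  0.00010177]), 'joint_torque': array([ 1.39941255e-05, -4.92572308e+01, -4.05539526e-01, -3.13398814e+01,
       -6.40356797e-02,  3.96020373e-02,  4.59296439e-05]), 'position': array([ 0.16680352, -0.62773038,  0.22157398]), 'tool_rot': array([-2.48975469e+00,  1.91436605e+00,  2.21004486e-03]), 'ft_force': array([-0.02683702, -1.04110937,  0.50419278]), 'torque': array([ 0.00384145, -0.01844512, -0.01941792]), 'grip_width': 0.9961652979645206}
```

View pics/s1.png

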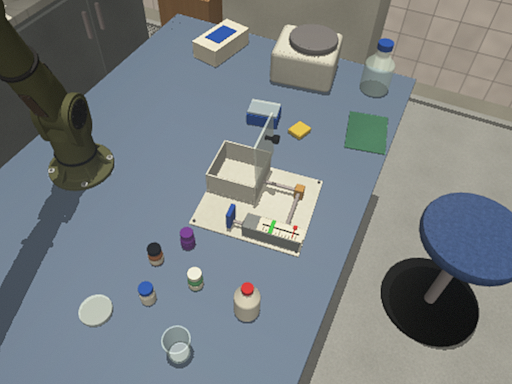

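View pics/t1.png

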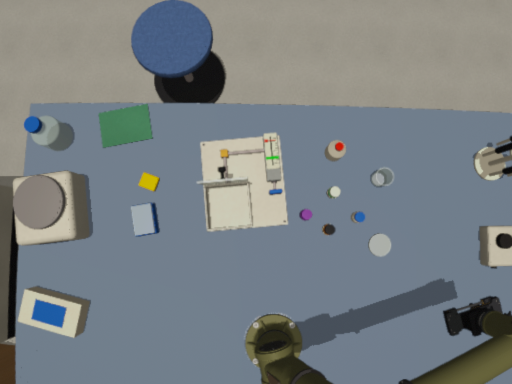

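Both pictures show the keeper. The amber jar (black cap) is at scene (155,254) and top (329,229), the purple jar at top (306,215), the pump with its green band at top (272,157) and the lid upright at top (222,180). Next is an enlarged crop.

Run:
```python
from h import *
d=load('t1');c=d['pixels'][125:240,190:350]
cv2.imwrite('pics/t1c.png',cv2.resize(c,None,fx=5,fy=5,interpolation=cv2.INTER_CUBIC))
s=load('s1')
print(at(d,(329.5,229.5),.068),at(s,(154,248),.068),at(d,(306,215),.068),at(d,(335,192),.068),at(d,(360,217),.068))
```

```text
[ 0.43984982 -0.20559829  0.068     ] [ 0.44431826 -0.20328491  0.068     ] [ 0.493473   -0.11575522  0.068     ] [ 0.5829774  -0.22697356  0.068     ] [ 0.48868798 -0.3232935   0.068     ]
```

View pics/t1c.png

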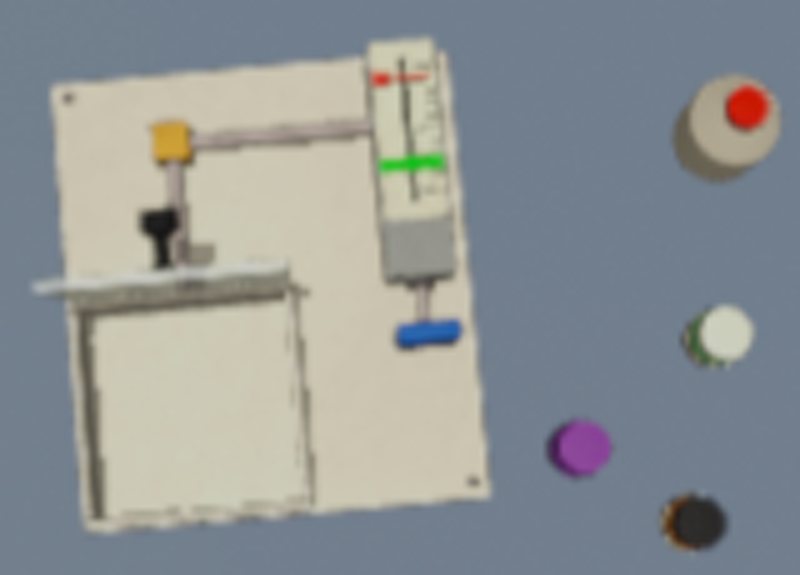

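Run:
```python
from h import *
d=load('t1');f=lambda x,y,z:at(d,(x/5+189.6,y/5+124.6),z)
for n,*p in [('pumpFL',368,42,.058),('pumpFR',433,39,.058),('pumpNL',386,281,.058),('pumpNR',453,275,.058),('handle',428,334,.086),('hL',397,334,.086),('hR',460,330,.086),('band',412,163,.058),('ptr',401,77,.058),('rimNR',313,503,.093),('rimNL',82,522,.093),('rimFR',292,290,.093),('plateFL',53,87,.008),('plateNL',87,530,.008),('plateNR',490,496,.008),('knob',158,215,.233),('lidL',36,288,.26),('lidR',288,268,.26),('floorNL',103,518,.014),('floorNR',308,502,.014),('floorFL',92,312,.014)]:
  print(n,np.round(f(*p),4))
```

```text
pumpFL [0.8105 0.0513 0.058 ]
pumpFR [8.139e-01 5.000e-04 5.800e-02]
pumpNL [0.6227 0.0346 0.058 ]
pumpNR [ 0.6282 -0.0169  0.058 ]
handle [0.5796 0.0032 0.086 ]
hL [0.5792 0.0265 0.086 ]
hR [ 0.5831 -0.0209  0.086 ]
band [0.7151 0.0158 0.058 ]
ptr [0.783  0.0252 0.058 ]
rimNR [0.4516 0.0873 0.093 ]
rimNL [0.4343 0.2584 0.093 ]
rimFR [0.6103 0.106  0.093 ]
plateFL [0.7815 0.3036 0.008 ]
plateNL [0.4277 0.265  0.008 ]
plateNR [ 0.4599 -0.0511  0.008 ]
knob [0.6437 0.1953 0.233 ]
lidL [0.5891 0.2726 0.26  ]
lidR [0.6054 0.1055 0.26  ]
floorNL [0.4374 0.252  0.014 ]
floorNR [0.4528 0.0918 0.014 ]
floorFL [0.5993 0.2654 0.014 ]
```

Yaw is about 0.095 rad, the chamber centre is at about (0.525, 0.180), the handle at (0.580, 0.003) and the jar at (0.442, -0.2045). I'll move above the jar with the jaws already turned along the keeper's y.

Call:
carry_out --motion '[[[0.02,0.03,0],-0.03],[[0.05,0.075,0],-0.06],[[0.08,0.12,0],-0.09],[[0.11,0.165,0],-0.12],[[0.14,0.21,0],-0.165],[[0.17,0.255,0],-0.165],[[0.2,0.3,0],-0.165],[[0.225,0.34,0],-0.165],[[0.25,0.38,0],-0.165],[[0.265,0.405,-0.02],-0.165],[[0.275,0.423,-0.04],-0.165],[[0.275,0.423,-0.06],-0.165],[[0.275,0.423,-0.06],-0.165],[[0.275,0.423,-0.06],-0.165],[[0.275,0.423,-0.06],-0.165]]' --grip -1

```text
time: 1.6
position: [0.4422, -0.2063, 0.1636]
tool_rot: [-2.322, 2.115, -0.002]
ft_force: [-1.1, -0.7, 0.8]
grip_width: 1.0
```

Run:
```python
from h import *
d=snap('wrist','w1');s=get_state();print(s['position'],s['tool_rot'],s['joint_positions'])
R=cv2.Rodrigues(s['tool_rot'])[0];print(R[:,0])
hsv=cv2.cvtColor(d['pixels'],cv2.COLOR_BGR2HSV)
print(proj(d,[[.442,-.2045,.068],[.442,-.2045,0]]))
```

```text
[ 0.44232344 -0.20631978  0.16374398] [-2.32225793  2.11543119 -0.002967  ] [ 0.84135907  0.03515578 -0.46566708  1.90706052  0.01737882  1.20130763
 -1.10795705]
[ 0.09301071 -0.99566436  0.00121806]
[[255.8708436  194.86610293]
 [256.18151012 178.00710486]]
```

View pics/w1.png

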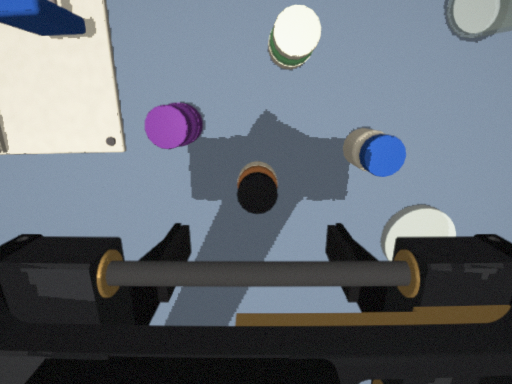

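The wrist picture shows the amber jar's cap at (257,193) against the predicted (256,195), so the estimate holds. Now I descend and grasp.

Call:
carry_out --motion '[[[0,0.002,-0.025],0],[[0,0.002,-0.05],0],[[0,0.002,-0.075],0],[[0,0.002,-0.1],0],[[0,0.002,-0.12],0],[[0,0.002,-0.135],0],[[0,0.002,-0.135],0],[[0,0.002,-0.135],0]]'

```text
time: 2.45
position: [0.4424, -0.2039, 0.0284]
tool_rot: [-2.323, 2.115, -0.001]
ft_force: [0.8, -0.3, 1.0]
grip_width: 1.003
```

Call:
carry_out --motion '[[[0,0,0],0],[[0,0,0],0],[[0,0,0],0],[[0,0,0],0],[[0,0,0],0],[[0,0,0],0],[[0,0,0],0],[[0,0,0],0]]' --grip 1 --squeeze 15

```text
time: 3.25
position: [0.442, -0.2035, 0.0277]
tool_rot: [2.324, -2.114, 0.001]
ft_force: [0.4, -0.1, 1.1]
grip_width: 0.494
```

Call:
carry_out --motion '[[[0,0,0.02],0],[[0,0,0.045],0],[[0,0,0.07],0],[[0,0,0.095],0],[[0,0,0.12],0],[[0,0,0.14],0],[[0,0,0.15],0],[[0,0,0.15],0],[[0,0,0.15],0]]'

```text
time: 4.15
position: [0.4414, -0.2029, 0.1766]
tool_rot: [2.324, -2.113, -0.002]
ft_force: [-0.0, -0.6, -1.9]
grip_width: 0.494
```

Call:
carry_out --motion '[[[0.003,0.02,0],0],[[0.009,0.055,0],0],[[0.015,0.09,0],0],[[0.02,0.125,0],0],[[0.027,0.16,0],0],[[0.033,0.195,0],0],[[0.039,0.23,0],0],[[0.045,0.265,0],0],[[0.05,0.3,0],0],[[0.056,0.335,0],0],[[0.061,0.365,0],0],[[0.063,0.38,0],0],[[0.063,0.38,0],0],[[0.063,0.38,0],0],[[0.063,0.38,0],0]]'

```text
time: 5.65
position: [0.5047, 0.175, 0.1767]
tool_rot: [2.321, -2.115, -0.0]
ft_force: [-0.3, -0.5, -1.4]
grip_width: 0.497
```

Run:
```python
from h import *
a=snap('scene','s2');b=snap('wrist','w2')
im=np.hstack([cv2.resize(a['pixels'][90:270,150:350],None,fx=2,fy=2),cv2.resize(b['pixels'],(480,360))]) 
cv2.imwrite('pics/c2.png',cv2.resize(im,(800,327)))
```

```text
(no output)
```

View pics/c2.png

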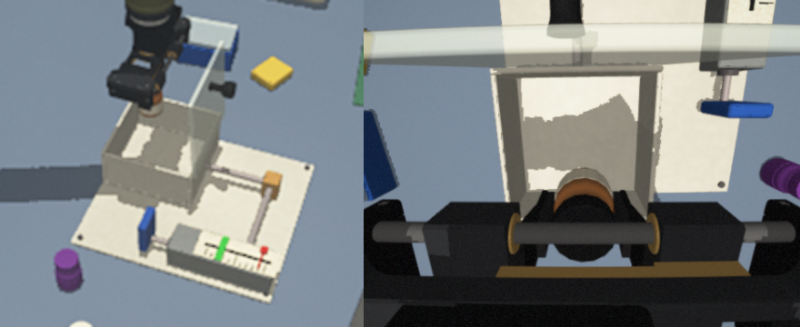

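The jar hangs over the chamber, close to mid-width (jar at x≈583, chamber middle ≈577 in the composite), and it's clear of the lid. I lower it now.

Call:
carry_out --motion '[[[0,0.003,-0.02],0],[[0,0.003,-0.045],0],[[0,0.003,-0.07],0],[[0,0.003,-0.09],0],[[0,0.003,-0.11],0],[[0,0.003,-0.12],0],[[0,0.003,-0.127],0],[[0,0.003,-0.132],0],[[0,0.003,-0.133],0],[[0,0.003,-0.133],0],[[0,0.003,-0.133],0]]'

```text
time: 6.85
position: [0.5055, 0.18, 0.0453]
tool_rot: [-2.324, 2.113, -0.001]
ft_force: [1.1, 0.8, -0.6]
grip_width: 0.496
```

Call:
carry_out --motion '[[[0,0,-0.002],0],[[0,0,-0.003],0],[[0,0,-0.003],0],[[0,0,-0.003],0]]'

```text
time: 7.25
position: [0.5051, 0.1798, 0.0417]
tool_rot: [-2.324, 2.114, -0.0]
ft_force: [0.2, -0.1, -0.4]
grip_width: 0.496
```

Call:
carry_out --motion '[[[0,0,0],0],[[0,0,0],0],[[0,0,0],0],[[0,0,0],0],[[0,0,0],0]]' --grip -0.5

```text
time: 7.75
position: [0.505, 0.1798, 0.0416]
tool_rot: [2.324, -2.114, 0.0]
ft_force: [0.6, 0.3, -0.7]
grip_width: 0.738
```

Call:
carry_out --motion '[[[0,0,0.02],0],[[0,0,0.045],0],[[0,0,0.07],0],[[0,0,0.1],0],[[0,0,0.13],0],[[0,0,0.16],0],[[0,0,0.18],0],[[0,0,0.18],0]]'

```text
time: 8.55
position: [0.5066, 0.1807, 0.2246]
tool_rot: [-2.321, 2.111, -0.006]
ft_force: [0.5, -0.2, -0.8]
grip_width: 0.748
```

Run:
```python
from h import *
a=snap('scene','s3');b=snap('wrist','w3');c=snap('top','t3')
im=np.hstack([cv2.resize(a['pixels'][100:260,170:340],(425,400),interpolation=cv2.INTER_CUBIC),cv2.resize(b['pixels'],(375,281))[:281] if 0 else cv2.copyMakeBorder(cv2.resize(b['pixels'],(375,281)),0,119,0,0,cv2.BORDER_CONSTANT)])
cv2.imwrite('pics/c3.png',im)
print(get_state()['joint_positions'])
```

```text
[ 0.39817343  0.15008833 -0.85779264  1.71311281  0.11657129  1.33303919
 -1.95777294]
```

View pics/c3.png

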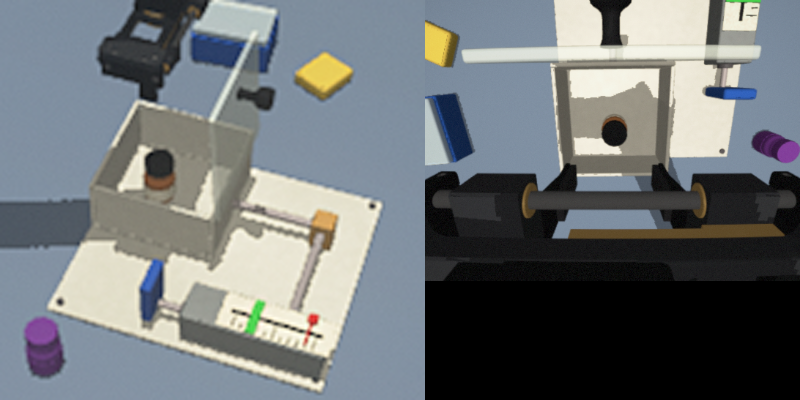

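The jar stands upright in the chamber. Next I shut the fingers, rise over the lid to its far side and work out the lid arc.

Call:
carry_out --motion '[[[0,0,0.04],0],[[0,0,0.08],0],[[0.02,-0.004,0.09],0],[[0.05,-0.009,0.09],0],[[0.08,-0.015,0.09],0],[[0.11,-0.02,0.09],0],[[0.14,-0.025,0.09],0],[[0.165,-0.031,0.09],0],[[0.175,-0.031,0.07],0],[[0.175,-0.031,0.045],0],[[0.175,-0.031,0.02],0],[[0.175,-0.031,0.01],0],[[0.175,-0.031,0.01],0],[[0.175,-0.031,0.01],0]]' --grip 1

```text
time: 10.1
position: [0.6798, 0.1491, 0.2319]
tool_rot: [-2.324, 2.113, -0.0]
ft_force: [0.8, 0.1, 0.9]
grip_width: 0.006
```

Run:
```python
from h import *
s=get_state();p=s['position'];print(p,s['ft_force'])
C0=np.array([.525,.18]);X=np.array([.9955,.095]);Y=np.array([-.095,.9955])
for th in np.radians([90,85,80,75,70,65,60,55,50,45,40,35,30,25,20,16,12,9,6,3,0]):
  lx=.085-.14*np.cos(th)+.008*np.sin(th)+.010; z=.093+.14*np.sin(th)+.008*np.cos(th)
  w=C0+lx*X-.045*Y; print(round(np.degrees(th)),np.round([*(w-p[:2]),z-p[2]],3))
a=snap('scene','s4')
cv2.imwrite('pics/c4.png',cv2.resize(a['pixels'][60:260,150:350],(600,600),interpolation=cv2.INTER_CUBIC))
```

```text
[0.6797768  0.14907659 0.23191921] [0.75248613 0.14039795 0.93031547]
90 [-0.048 -0.004  0.001]
85 [-0.06  -0.005  0.001]
80 [-0.072 -0.006  0.   ]
75 [-0.084 -0.008 -0.002]
70 [-0.096 -0.009 -0.005]
65 [-0.108 -0.01  -0.009]
60 [-0.119 -0.011 -0.014]
55 [-0.129 -0.012 -0.02 ]
50 [-0.139 -0.013 -0.027]
45 [-0.149 -0.014 -0.034]
40 [-0.158 -0.015 -0.043]
35 [-0.166 -0.015 -0.052]
30 [-0.173 -0.016 -0.062]
25 [-0.179 -0.017 -0.073]
20 [-0.184 -0.017 -0.084]
16 [-0.188 -0.017 -0.093]
12 [-0.191 -0.018 -0.102]
9 [-0.192 -0.018 -0.109]
6 [-0.194 -0.018 -0.116]
3 [-0.195 -0.018 -0.124]
0 [-0.195 -0.018 -0.131]
```

View pics/c4.png

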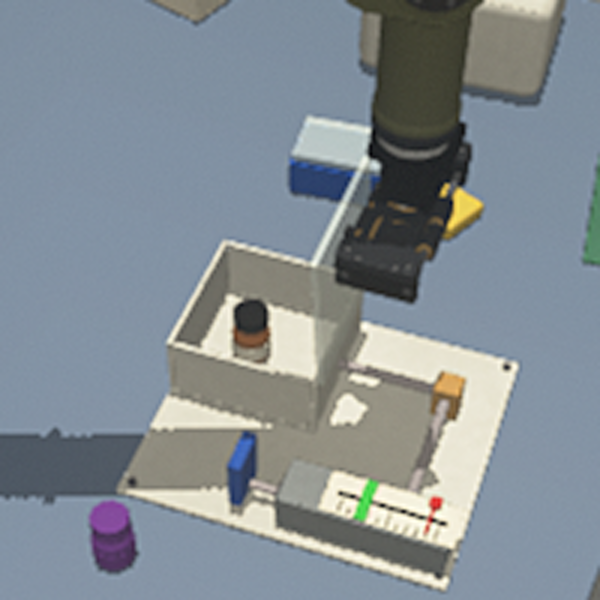

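The gripper is behind the upright lid, clear of it and of the knob. I push along the arc.

Call:
carry_out --motion '[[[-0.012,-0.001,0],0],[[-0.024,-0.002,0],0],[[-0.036,-0.003,0],0],[[-0.048,-0.004,0.001],0],[[-0.06,-0.005,0.001],0],[[-0.072,-0.006,0],0],[[-0.084,-0.008,-0.002],0],[[-0.096,-0.009,-0.005],0],[[-0.108,-0.01,-0.009],0],[[-0.119,-0.011,-0.014],0],[[-0.129,-0.012,-0.02],0],[[-0.139,-0.013,-0.027],0],[[-0.149,-0.014,-0.034],0],[[-0.149,-0.014,-0.034],0]]'

```text
time: 11.55
position: [0.5305, 0.1351, 0.1986]
tool_rot: [-2.325, 2.113, -0.003]
ft_force: [-0.2, 0.3, 0.4]
grip_width: 0.008
```

Call:
carry_out --motion '[[[-0.009,-0.001,-0.009],0],[[-0.017,-0.001,-0.018],0],[[-0.024,-0.002,-0.028],0],[[-0.03,-0.003,-0.039],0],[[-0.035,-0.003,-0.05],0],[[-0.039,-0.003,-0.059],0],[[-0.042,-0.004,-0.068],0],[[-0.043,-0.004,-0.075],0],[[-0.045,-0.004,-0.082],0],[[-0.046,-0.004,-0.09],0],[[-0.046,-0.004,-0.095],0],[[-0.046,-0.004,-0.098],0],[[-0.046,-0.004,-0.1],0],[[-0.046,-0.004,-0.1],0],[[-0.046,-0.004,-0.1],0]]'

```text
time: 13.05
position: [0.4847, 0.1307, 0.1015]
tool_rot: [2.321, -2.111, 0.002]
ft_force: [-13.5, -4.0, 35.7]
grip_width: 0.003
```

Run:
```python
from h import *
a=snap('scene','s5')
cv2.imwrite('pics/c5.png',cv2.resize(a['pixels'][100:260,150:350],(800,640),interpolation=cv2.INTER_CUBIC)[:600])
```

```text
(no output)
```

View pics/c5.png

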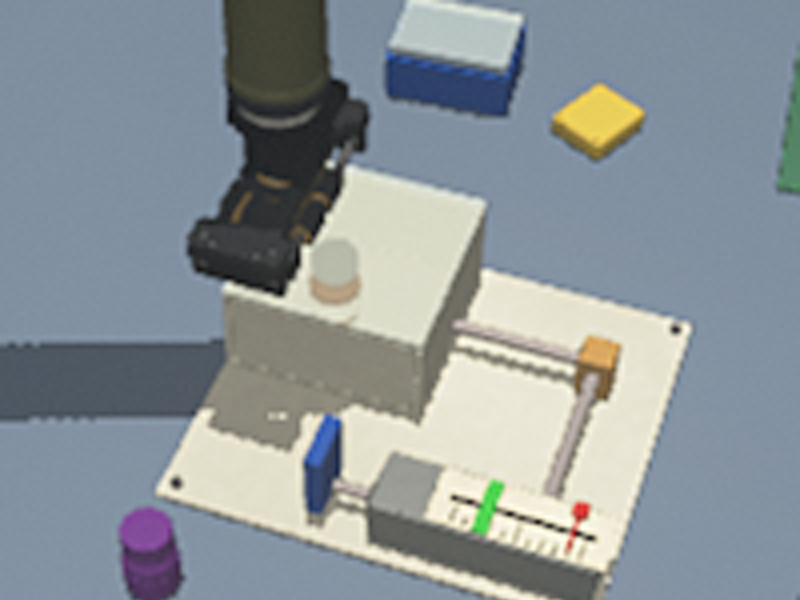

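The lid lies flat on the rim, with the jar visible through it and the tip at z=0.1015 under 36 N, so it's shut. I lift off, turn the jaws along the keeper's x and move above the handle.

Call:
carry_out --motion '[[[0,0,0.03],0],[[0,0,0.07],0],[[0,0,0.11],0],[[0.01,-0.015,0.12],0.13],[[0.02,-0.03,0.12],0.27],[[0.03,-0.045,0.12],0.41],[[0.04,-0.06,0.12],0.55],[[0.05,-0.07,0.12],0.69],[[0.06,-0.08,0.12],0.83],[[0.07,-0.09,0.12],0.97],[[0.08,-0.1,0.12],1.11],[[0.085,-0.11,0.12],1.25],[[0.09,-0.12,0.12],1.39],[[0.095,-0.128,0.12],1.53],[[0.095,-0.128,0.12],1.571],[[0.095,-0.128,0.12],1.571],[[0.095,-0.128,0.12],1.571],[[0.095,-0.128,0.12],1.571]]' --grip 0

```text
time: 14.9
position: [0.5799, 0.0032, 0.2175]
tool_rot: [3.138, 0.149, 0.0]
ft_force: [-0.0, -0.7, -1.2]
grip_width: 0.497
```

Run:
```python
from h import *
s=get_state();print(s['position'],cv2.Rodrigues(s['tool_rot'])[0][:,0],s['grip_width'],s['joint_positions'])
d=snap('wrist','w6')
print(proj(d,[[.58,.003,.086]]))
cv2.imwrite('pics/c6.png',d['pixels'])
```

```text
[0.57990678 0.00315988 0.21754087] [9.95511309e-01 9.46425898e-02 1.19966305e-04] 0.49716255004617194 [ 0.72747359  0.29084414 -0.92733444  1.61311176  0.23701914  1.35662915
 -0.1356307 ]
[[257.25183495 184.29254132]]
```

View pics/c6.png

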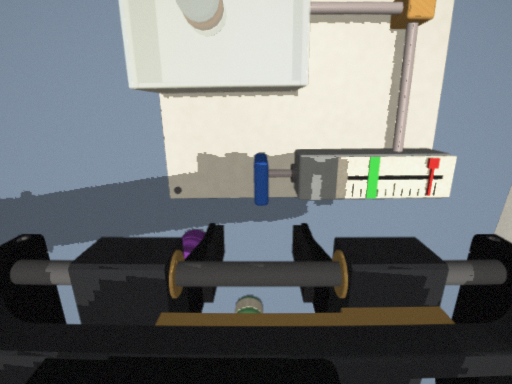

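The wrist picture shows the handle top at about (261,178), the band at (373,177) and the pointer bar at (432,178).

Run:
```python
from h import *
d=load('w6');im=d['pixels'].astype(int);B,G,R=im[...,0],im[...,1],im[...,2]
X=np.array([.9955,.095])
def c(m,z,n):
  y,x=np.nonzero(m);p=at(d,(x.mean(),y.mean()),z);print(n,x.min(),x.max(),y.min(),y.max(),x.mean(),y.mean(),p);return p
w=np.zeros(B.shape,bool);w[140:210,240:470]=1
b=c(w&(G>140)&(R<80)&(B<80),.058,'band')
w2=w.copy();w2[:172]=0
r=c(w2&(R>140)&(G<80)&(B<80),.058,'ptr')
h=c(w&(B>90)&(R<80)&(G<110),.086,'handle')
print((r-b)[:2]@X)
```

```text
band 368 378 176 191 372.5833333333333 179.75 [0.71743113 0.01416814 0.058     ]
ptr 427 433 172 194 430.02222222222224 182.06666666666666 [0.78813025 0.01815581 0.058     ]
handle 240 331 153 209 267.07163323782237 190.08691499522445 [ 0.59135291 -0.00253334  0.086     ]
0.07075980472015345
```

Call:
carry_out --motion '[[[0.003,0,-0.025],0],[[0.003,0,-0.05],0],[[0.003,0,-0.075],0],[[0.003,0,-0.1],0],[[0.003,0,-0.12],0],[[0.003,0,-0.135],0],[[0.003,0,-0.15],0],[[0.003,0,-0.16],0],[[0.003,0,-0.16],0],[[0.003,0,-0.16],0]]'

```text
time: 15.95
position: [0.5833, 0.0029, 0.058]
tool_rot: [-3.138, -0.149, -0.001]
ft_force: [-0.1, 0.1, -0.5]
grip_width: 0.497
```

Call:
carry_out --motion '[[[0,0,0],0],[[0,0,0],0],[[0,0,0],0],[[0,0,0],0],[[0,0,0],0],[[0,0,0],0]]' --grip 1 --squeeze 40

```text
time: 16.55
position: [0.5833, 0.0027, 0.0578]
tool_rot: [3.138, 0.15, 0.001]
ft_force: [0.4, 0.2, 1.7]
grip_width: 0.179
```

The handle is gripped (15.6 mm) and nothing is loading the wrist. I draw 55 mm first and then measure the pointer.

Call:
carry_out --motion '[[[-0.004,-0.0004,0],0],[[-0.009,-0.0008,0],0],[[-0.014,-0.0013,0],0],[[-0.019,-0.0018,0],0],[[-0.024,-0.0023,0],0],[[-0.029,-0.0028,0],0],[[-0.034,-0.0032,0],0],[[-0.039,-0.0037,0],0],[[-0.044,-0.0042,0],0],[[-0.049,-0.0046,0],0],[[-0.053,-0.005,0],0],[[-0.055,-0.0052,0],0],[[-0.055,-0.0052,0],0],[[-0.055,-0.0052,0],0]]'

```text
time: 17.95
position: [0.5292, -0.003, 0.0578]
tool_rot: [3.137, 0.149, 0.006]
ft_force: [8.0, -1.9, -3.5]
grip_width: 0.179
```

Run:
```python
from h import *
d=snap('wrist','w7');t=snap('top','t7');s=snap('scene','s7')
a=cv2.resize(d['pixels'][110:240,300:512],(800,490),interpolation=cv2.INTER_CUBIC)[:300]
a=cv2.resize(d['pixels'][120:210,272:512],(800,300),interpolation=cv2.INTER_CUBIC)
b=cv2.resize(s['pixels'][200:260,190:310],(600,300),interpolation=cv2.INTER_CUBIC)
c=cv2.resize(t['pixels'][125:205,260:290],(200,300),interpolation=cv2.INTER_CUBIC)
cv2.imwrite('pics/c7.png',np.vstack([a,np.hstack([b,c])]))
```

```text
(no output)
```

View pics/c7.png

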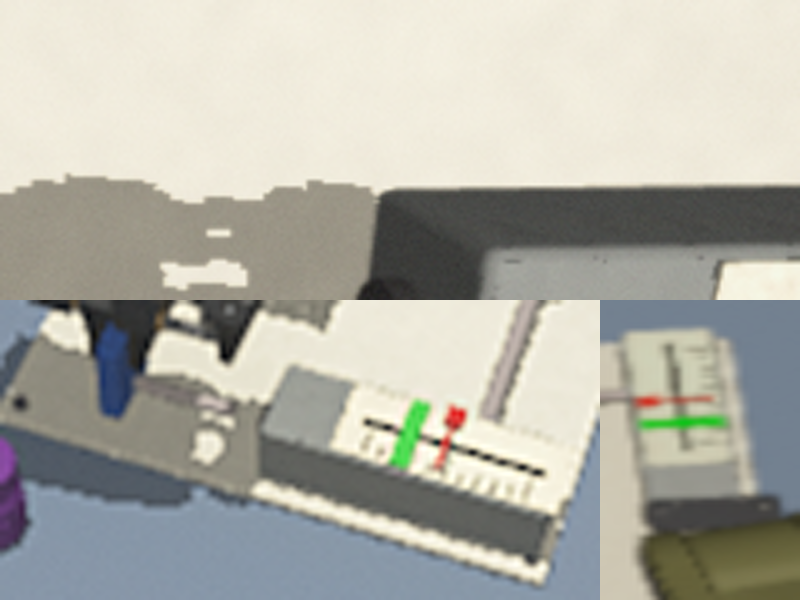

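The pointer has moved close to the band: the scene inset shows the band crossing the scale line at about (411,437) and the pointer at about (449,447). I convert both views.

```bash
cat >> h.py <<'E'
X=np.array([.9955,.095]);Yk=np.array([-.095,.9955])
def gap(d,z=.058):
    # colour-weighted profiles sampled along the scale in keeper coordinates
    u=np.arange(.06,.27,.0005);O=np.array([.544,.098]);g=[]
    im=d['pixels'].astype(float);acc={'g':0,'r':0}
    for v in (-.106,-.103,-.100,-.092,-.089):
        P=np.array([[*(O+a*X+v*Yk),z] for a in u]);q=proj(d,P).astype(np.float32)
        s=cv2.remap(im,q[None,:,0],q[None,:,1],cv2.INTER_LINEAR)[0]
        B,G,R=s.T;acc['g']=acc['g']+np.clip(G-np.maximum(R,B)-25,0,None);acc['r']=acc['r']+np.clip(R-np.maximum(G,B)-35,0,None)
    m={k:(a*u).sum()/a.sum() for k,a in acc.items()}
    return m['g'],m['r'],m['r']-m['g']
E
python3 - <<'E'
from h import *
for f in('t1','s1','w6','s7','t7'):print(f,np.round(gap(load(f)),4))
s=load('s7');f=lambda x,y:at(s,(190+x/5-.4,200+(y-300)/5-.4),.058)[:2]
b,p=f(411,437),f(449,447);print(b,p,(p-b)@X)
E
```

```text
t1 [0.1625 0.2307 0.0682]
s1 [0.1624 0.2296 0.0672]
w6 [0.1645 0.2355 0.071 ]
s7 [0.1624 0.1849 0.0225]
t7 [0.1625 0.1864 0.0239]
[0.7162656  0.01976775] [0.73974117 0.02310346] 0.023686815074955687
```

Call:
carry_out --motion '[[[-0.004,-0.0004,0],0],[[-0.008,-0.0008,0],0],[[-0.012,-0.0011,0],0],[[-0.016,-0.0015,0],0],[[-0.019,-0.0018,0],0],[[-0.021,-0.002,0],0],[[-0.021,-0.002,0],0],[[-0.021,-0.002,0],0],[[-0.021,-0.002,0],0]]'

```text
time: 19.0
position: [0.5089, -0.0052, 0.0579]
tool_rot: [3.137, 0.148, 0.008]
ft_force: [10.3, -2.0, -7.1]
grip_width: 0.185
```

Run:
```python
from h import *
for n in('top','scene'):
  d=snap(n,n[0]+'8');print(np.round(gap(d),4))
s=d
cv2.imwrite('pics/c8.png',cv2.resize(s['pixels'][200:260,190:310],(800,400),interpolation=cv2.INTER_CUBIC))
```

```text
[0.1592    nan    nan]
[0.159  0.1648 0.0058]h.py:23: RuntimeWarning: invalid value encountered in scalar divide
  m={k:(a*u).sum()/a.sum() for k,a in acc.items()}
```

View pics/c8.png

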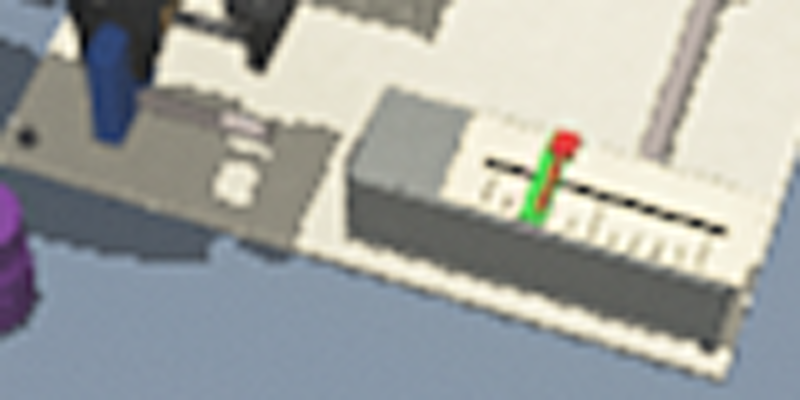

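The pointer bar now lies on the far half of the band, about 2–3 mm past its middle (0.1648 against 0.1625). I draw 2.5 mm more.

Call:
carry_out --motion '[[[-0.0025,-0.0002,0],0],[[-0.0025,-0.0002,0],0],[[-0.0025,-0.0002,0],0],[[-0.0025,-0.0002,0],0],[[-0.0025,-0.0002,0],0]]'

```text
time: 19.6
position: [0.5066, -0.0055, 0.0579]
tool_rot: [3.137, 0.148, 0.009]
ft_force: [10.8, -1.4, -6.8]
grip_width: 0.179
```

Run:
```python
from h import *
d=snap('scene','s9');print(np.round(gap(d),4), get_state()['position'])
cv2.imwrite('pics/c9.png',cv2.resize(d['pixels'][215:255,240:300],(750,500),interpolation=cv2.INTER_CUBIC))
```

```text
[ 0.1627  0.1624 -0.0003] [ 0.50658888 -0.00543632  0.0579079 ]
```

View pics/c9.png

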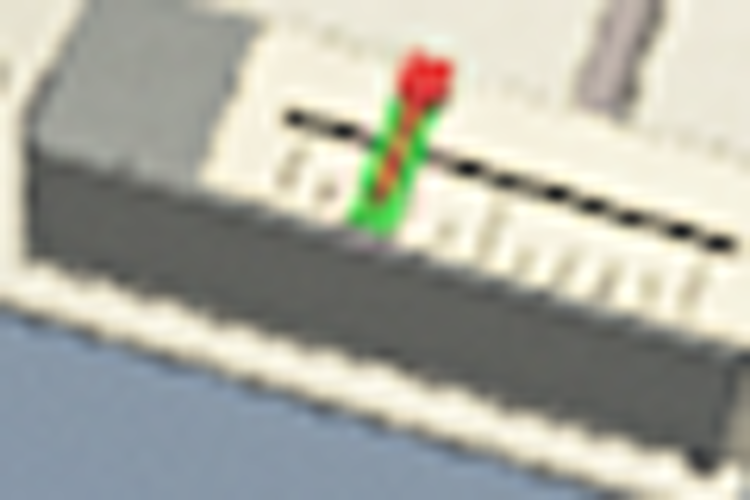

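The pointer is centred on the green band (gap -0.3 mm). I ease the handle home.

Call:
carry_out --motion '[[[0.003,0.0003,0],0],[[0.008,0.0008,0],0],[[0.013,0.0012,0],0],[[0.018,0.0017,0],0],[[0.023,0.0022,0],0],[[0.028,0.0026,0],0],[[0.033,0.0031,0],0],[[0.038,0.0036,0],0],[[0.043,0.0041,0],0],[[0.048,0.0045,0],0],[[0.053,0.005,0],0],[[0.058,0.0055,0],0],[[0.063,0.006,0],0],[[0.067,0.0063,0],0],[[0.071,0.0067,0],0],[[0.074,0.007,0],0],[[0.076,0.0072,0],0],[[0.078,0.0074,0],0],[[0.079,0.0074,0],0],[[0.079,0.0074,0],0]]'

```text
time: 21.65
position: [0.5833, 0.0028, 0.0578]
tool_rot: [3.138, 0.149, -0.001]
ft_force: [1.4, -1.8, 5.0]
grip_width: 0.181
```

Call:
carry_out --motion '[[[0.001,0,0],0],[[0.001,0,0],0],[[0.001,0,0],0]]'

```text
time: 21.95
position: [0.5833, 0.0028, 0.0577]
tool_rot: [3.137, 0.149, -0.004]
ft_force: [-1.4, -2.7, 8.1]
grip_width: 0.182
```

It's against the home stop: the position no longer changes and the force has reversed. I release partly and rise.

Call:
carry_out --motion '[[[0,0,0],0],[[0,0,0],0],[[0,0,0],0],[[0,0,0],0],[[0,0,0],0]]' --grip 0

```text
time: 22.45
position: [0.5841, 0.003, 0.0572]
tool_rot: [-3.138, -0.149, 0.001]
ft_force: [0.5, -0.3, 0.1]
grip_width: 0.48
```

Call:
carry_out --motion '[[[0,0,0.01],0],[[0,0,0.03],0],[[0,0,0.055],0],[[0,0,0.08],0],[[0,0,0.11],0],[[0,0,0.14],0],[[0,0,0.16],0],[[0,0,0.16],0],[[0,0,0.16],0],[[0,0,0.16],0],[[0,0,0.16],0]]'

```text
time: 23.55
position: [0.5837, 0.0027, 0.2163]
tool_rot: [-3.138, -0.149, 0.003]
ft_force: [0.5, -0.1, 0.2]
grip_width: 0.497
```

Run:
```python
from h import *
w=snap('wrist','w10');s=snap('scene','s10');print(np.round(gap(s),4),get_state()['position'],get_state()['ft_force'])
a=cv2.resize(w['pixels'],(400,300));b=cv2.resize(load('w6')['pixels'],(400,300));c=cv2.resize(s['pixels'][90:330,70:390],(800,600))[:300] if 0 else cv2.resize(s['pixels'][100:340,70:390],(400,300));e=cv2.resize(load('s1')['pixels'][100:340,70:390],(400,300))
cv2.imwrite('pics/c10.png',np.vstack([np.hstack([a,b]),np.hstack([c,e])]))
```

```text
[ 0.1627  0.1624 -0.0003] [0.58395228 0.00275992 0.21664049] [ 0.15005924  0.13750582 -0.2490093 ]
```

The picture limit is reached, so I check the handle and the bystanders numerically against the first picture and the lid against the pressed-shut one.

Run:
```python
from h import *
a=load('s1')['pixels'].astype(int);b=load('s10')['pixels'].astype(int)
def blue(i,x0,x1,y0,y1):
  r=i[y0:y1,x0:x1];m=(r[...,0]>r[...,2]+50);y,x=np.nonzero(m);return m.sum(),round(x.mean()+x0,1),round(y.mean()+y0,1)
print('handle',blue(a,222,240,200,230),blue(b,222,240,200,230))
D=np.abs(a-b).max(2)
for n,x0,x1,y0,y1 in [('white',135,160,278,308),('green',184,206,262,294),('wash',230,264,280,324),('beaker',160,194,324,366),('petri',76,116,292,328),('timer',287,313,120,140),('purple',178,198,226,252)]:
  print(n,(D[y0:y1,x0:x1]>40).sum())
c=load('s5')['pixels'].astype(int);D=np.abs(c-b).max(2)
print('lid right part vs pressed',(D[145:205,240:275]>40).sum())
```

```text
handle (np.int64(80), np.float64(229.8), np.float64(212.7)) (np.int64(87), np.float64(229.4), np.float64(214.9))
white 0
green 0
wash 0
beaker 0
petri 0
timer 0
purple 89
lid right part vs pressed 666
```

The lid and handle comparisons are muddied by the hand and its shadow, so I move the arm aside and compare again.

Call:
carry_out --motion '[[[0,0,0.03],0],[[-0.01,-0.03,0.06],0],[[-0.02,-0.06,0.06],0],[[-0.035,-0.1,0.06],0],[[-0.05,-0.14,0.06],0],[[-0.065,-0.18,0.06],0],[[-0.085,-0.22,0.06],0],[[-0.11,-0.26,0.06],0],[[-0.14,-0.3,0.06],0],[[-0.17,-0.34,0.06],0],[[-0.2,-0.38,0.06],0],[[-0.23,-0.42,0.06],0],[[-0.26,-0.46,0.06],0],[[-0.26,-0.46,0.06],0],[[-0.26,-0.46,0.06],0]]'

```text
time: 25.15
position: [0.3232, -0.458, 0.2767]
tool_rot: [-3.136, -0.144, -0.0]
ft_force: [1.1, 0.6, 0.7]
grip_width: 0.501
```

Run:
```python
from h import *
a=load('s1')['pixels'].astype(int);d=snap('scene','s11');b=d['pixels'].astype(int);c=load('s5')['pixels'].astype(int)
t=snap('top','t11');print(get_state()['position'])
def blue(i,x0,x1,y0,y1):
  r=i[y0:y1,x0:x1];m=(r[...,0]>r[...,2]+50);y,x=np.nonzero(m);return m.sum(),round(x.mean()+x0,1),round(y.mean()+y0,1)
print('handle',blue(a,222,240,200,230),blue(b,222,240,200,230),'top',blue(load('t1')['pixels'].astype(int),262,290,183,200),blue(t['pixels'].astype(int),262,290,183,200))
print('gap',np.round(gap(d),4),np.round(gap(t),4))
D=np.abs(a-b).max(2);print('purple',(D[226:252,178:198]>40).sum(),'rack',(D[98:125,245:258]>40).sum())
D=np.abs(c-b).max(2);print('lid vs pressed',(D[145:205,240:275]>40).sum())
# lid corners predicted shut, and edge height on scene: near edge line
C0=np.array([.525,.18])
for lx,ly in[(-.085,-.085),(-.085,.085),(.085,-.085)]:
  print(np.round(proj(d,[[*(C0+lx*X+ly*Yk),z] for z in(.101,.111)]),1).tolist())
# knob (black) centroid
k=(b[140:215,195:260].max(2)<60);y,x=np.nonzero(k);print('knob px',x.mean()+195,y.mean()+140,k.sum(),proj(d,[[*(C0-.055*X),.12],[*(C0-.055*X),.136]]))
```

```text
[ 0.32561118 -0.45597221  0.27729528]
handle (np.int64(80), np.float64(229.8), np.float64(212.7)) (np.int64(77), np.float64(229.9), np.float64(212.4)) top (np.int64(50), np.float64(275.5), np.float64(190.9)) (np.int64(50), np.float64(275.5), np.float64(190.9))
gap [ 1.626e-01  1.625e-01 -1.000e-04] [0.1584    nan    nan]
purple 0 rack 0
lid vs pressed 0
[[204.0, 173.3], [203.8, 171.2]]
[[224.0, 138.8], [223.9, 136.6]]
[[254.3, 187.8], [254.4, 185.7]]
knob px 222.91666666666666 150.28333333333333 60 [[222.59454825 153.70720216]
 [222.46298507 150.21210707]]h.py:23: RuntimeWarning: invalid value encountered in scalar divide
  m={k:(a*u).sum()/a.sum() for k,a in acc.items()}
```

The lid matches the pressed-shut picture exactly, the handle is at its starting pixels, the pointer is on the band and the other things on the bench haven't moved. I hand in.

```bash
python3 -c "
from bench import ticket
print(ticket.close_job())"
```

```text
the job is handed in; nothing more can be done
None
```

The job is handed in at about 25 s of the 72 s allowed. The amber jar stands upright in the chamber, the lid is shut, the red pointer is on the green band and the handle is home.

**Handling:** I pressed the lid down until its top read z = 0.1015 m, against about 0.101 m expected when shut. I drew the handle about 77 mm in three pulls. I then eased it home at about 0.05 m/s and released it against its stop.

**Last checks, with the arm moved clear:**
- **Pointer:** it is 0.1 mm from the band's middle in the scene camera. The top-camera check gave no value, because my colour filter cannot pick out the red bar once it lies on the green.
- **Handle:** it is back at its starting pixels in both cameras.
- **Lid:** the part of the lid I compared is unchanged from the pressed-shut picture. The jar was last seen upright through the clear lid in that picture.
- **Other things:** the tip rack region I compared was unchanged in the last pictures. The other six listed things were unchanged just after the handle was released, before the arm moved aside.

An earlier comparison of the lid and handle disagreed because the hand and its shadow were in view. It cleared once the arm moved away. The limit of 12 pictures was reached before I could view the final state, so these checks were made numerically.

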